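Square up a loose shelf side with a try square

TASK

The side panel of the half-built white shelf has sagged inwards. Take the try square from the rubber mat, press it into the inside corner - stock flat on the board, blade on the panel - so that it pushes the panel back to square, and keep it pressed for a second, flush on both faces without gaps: a push of about 10 N on each, never over 25 N on the panel, and set it down softly on the board. Then stand the square back on the mat, with the panel left square, moved by nothing but the square, and everything else where it was.

Things in the scene. Friction and masses are not known exactly. Their poses are not given: they have to be found in the camera images.
- shelf: Bottom board of a half-built white plastic shelf, fixed to the table: 280 (x) by 430 (y) by 28 mm on 12 mm feet, flat level top face 40 mm above the origin. Origin: on the table, midway across the board, 180 mm from its bare end (-y) and 250 mm from its other end. z up; +y runs along the board towards the side panel.
- upright: Mounting of the white side panel, same frame as shelf, does not move. The panel, 280 wide (x), 18 thick, 176 mm tall, stands on the board in two loose steel angle brackets with slotted holes, so the foot of its inner face (which looks to -y) stands anywhere from y = 182 to 198 mm; where is not given. A push of 25 N does not slide the foot.
- corner (a point): Middle of the inside corner line of board and panel if the panel's foot stood mid-slot: (0, 190, 40 mm) in shelf; the true corner line lies up to 8 mm from it along y. Axes as shelf.
- panel (a joint): Lean of the side panel in rad, about a line at the board's top 9 mm behind its inner face: 0 is square to the board, positive leans in over the board (top towards -y), negative out. Starts at 0.05 to 0.10, limits +-0.15. It stays where it is left; moving it takes 0.4 N m, about 2.7 N at the tip of the square's blade; the push rises steeply once the blade is flush.
- square: Try square, about 0.2 kg, standing on its stock on the mat. Aluminium stock 16 (x) by 120 (y) by 28 mm (z); steel blade 3 mm thick, 22 mm wide, at its +y end, up to 150 mm above the underside. Origin: centre of the stock's underside. Working edges: the underside (z = 0) and the outer edge of stock end and blade (y = +60 mm). In the corner its axes are parallel to the shelf's.
- square_heel (a point): The square's outer corner: underside of the stock at its blade end (0, 60, 0 mm in square); axes as square.
- square_grip (a point): A good place to take the square from above: on the stock behind the blade, (0, -22, 23 mm) in square, fingers on the stock's two long side faces (16 mm apart along the square's x). Axes as square.
- mat: Flat black rubber mat, 240 (x) by 180 (y) by 4 mm, fixed to the table, origin at the centre of its underside.
- footpeg_a: Black rubber footpeg, 90 by 30 by 22 mm, lying on the shelf board. Leave alone. Origin: underside centre.
- bulb_case: Glass bulb in a clear case 75 by 46 by 46 mm, on the shelf board. Leave alone. Origin: underside centre.
- footpeg_b: The other footpeg, lying on the table before the mat. Leave alone.
- wrench: Steel combination wrench, about 165 mm long, flat on the table outside the panel. Leave alone.
- pedal: Aluminium brake pedal, about 200 mm long, 24 mm high, on the table beyond the board. Leave alone.
- screwdriver: Screwdriver lying on the table beyond the mat. Leave alone.
There are look-alikes about, which are no part of the job. What is shaped like the square but turquoise is not meant.

How it is judged:
By the outcome, as a careful person would: the job done as asked, in the order asked, and still so for the second after the job is handed in, with the robot touching nothing.
It also fails if it takes over 70 s, if anything falls off the work surface, if the arm or the gripper's body presses on something with over 40 N, if the wrist force passes 120 N, or if a joint passes its speed limit or range.

ROBOT

A 6-joint arm with a two-finger parallel gripper is mounted at the origin on the work surface. World frame = base frame: x ahead of the robot, y to its left, z up, the work surface at z = 0. Lengths are in mm, angles in rad, forces in N, time in s.
With the tool pointing down it reaches from about 275 to 1000 mm from the base axis. Payload 8.4 kg.
Tool frame: the origin (TCP) lies at the very end of the fingers, on their centre line; the grasp point (between the pads) lies 19 mm behind it; z points along the fingers, y is the line along which they close (so a half turn about z gives the same grasp; the last joint's range is limited). The gripper opens to 85 mm and grips with 20 to 120 N. Pads are 22 mm wide; open, the fingers measure 114 mm over their backs; the gripper's body (76 mm by 85 mm) begins 54 mm behind the grasp point. The pads swing forward as they close: fully open they stand 13 mm farther back than shut.
Start: joints at [-0.002, 0.353, 1.633, -0, 1.155, -0.002], TCP at [625.002, -0, 231.281] pointing down, gripper open.
Joint ranges: [-2.63, 2.63], [-0.92, 2.1], [0.06, 2.66], [-1.3, 4.44], [0, 2.69], [-3.02, 3.02]. Speed limits (rad/s): [2.22, 2.22, 2.79, 3.14, 3.14, 3.14].

INTERFACE

Orientations are given as [roll, pitch, yaw] about the fixed x, y, z axes, in that order (R = Rz(yaw) Ry(pitch) Rx(roll)).
In Python, from rig import sensors, grab_frame, camera_params, order gives the robot as it stands. The module is installed in compiled form; this text tells all that it offers.
- The arm moves only by the tool move_arm, never from a script. Its argument "motion" is a list of rows, each a list of 7 numbers: the turn, a rotation vector about the tool's x, y, z in normalised numbers (1 is 2 rad), then the shift along the tool's x, y, z in fractions of the full range, 1 being 600 mm, then the finger opening in m, from 0 to 0.0854. A call has 1 to 8 rows; each row is the pose to reach, as a shift and turn from the pose commanded when the call began, along the tool's axes at that moment; what a row does not reach only later rows make up. A row lasts 1/8 s, in which the tool goes at most 62.5 mm and 10.7 degrees, less where a joint would pass 70% of its speed; a pose out of reach is approached as far as the arm can. Shift and turn numbers lie between -1 and 1, and a call with a number outside is refused. A call with a gripper value outside its range is refused whole. The fingers move at their own pace and stop on an object; "grip_force" is the grip in N (left out, the last holds). Time passes only in rows, so rows that repeat a pose let the fingers close. It gives the time, the measured TCP pose, the force, the opening and the grip force at its end, in the units of the state.
- sensors.sense(): the state, without advancing time (a new reading comes with each control period).
- grab_frame(name): name is "scene" or "side" or "wrist"; returns (picture, depth): 384x512x3 uint8, red, green, blue; 384x512 float32, mm along the optical axis (not along the pixel's ray), 0 where there is no reading.
- camera_params(name): a dict with "camera_matrix" (3x3 intrinsics, pixels), "world_from_camera" (4x4, takes a point from camera to world coordinates). Camera axes: x right, y down, z forward; pixel columns grow to the right and rows downward; lengths in mm; the calibration is good to about 2 mm. A picture is of the moment at which its call begins: read the wrist's pose just before it. camera_params takes no time and is no camera call; for the wrist camera it gives the pose at the moment of the call.
- order.sign_off(): hands the job in; it is judged then, once.
The state is a dict: "clock": time; "qpos": joint angles; "qvel": joint speeds; "joint_efforts": joint torques, N m; "eef_pos": TCP position; "tcp_rot": TCP orientation; "contact_force": force on the tool from outside, world axes, zero at the start; "wrist_torque": the same for the moment, N m; "opening": opening from 0.0 (shut) to 1.0 (fully open); "grasp_force": force on a finger pad.
Only numpy, scipy, OpenCV 4.12 (cv2) and the standard library are available. Lean on these libraries where they do the work, as an engineer would, in place of code of your own. Each camera call takes 0.05 s, during which the arm holds its last target. There are 200 camera calls.

## Working session

There is one attempt and no reset: what is moved stays moved. The work goes in short steps, Python scripts to look and compute and a tool call to move; the robot and the scene stay as the last step left them, time stands still between calls to the robot, and variables do not carry over. Pictures are saved under pics/ and viewed, at most 10 in all, crops included, and the job is handed in when it is done.

Besides the shell and the picture viewer there is one more tool, called after "Call:" as name(argument=value, ...) on one line, values as JSON. move_arm: Moves the arm, as the interface text tells. Its arguments: {"type":"object","properties":{"motion":{"type":"array","items":{"type":"array","items":{"type":"number"}}},"grip_force":{"type":"number"}},"required":["motion"]}

```bash
mkdir -p pics
cat > h.py <<'E'
import numpy as np, cv2
from rig import sensors, grab_frame, camera_params, order
from scipy.spatial.transform import Rotation as R
def grab(n):
    p=camera_params(n); rgb,d=grab_frame(n)
    np.savez(f'{n}.npz',rgb=rgb,d=d,K=p["camera_matrix"],T=p["world_from_camera"])
    return rgb,d,np.array(p["camera_matrix"]),np.array(p["world_from_camera"])
def load(n):
    z=np.load(f'{n}.npz'); return z['rgb'],z['d'],z['K'],z['T']
def cloud(d,K,T):
    v,u=np.mgrid[:d.shape[0],:d.shape[1]]
    P=np.stack([(u-K[0,2])/K[0,0]*d,(v-K[1,2])/K[1,1]*d,d],-1)
    return P@T[:3,:3].T+T[:3,3]
def ray_plane(uv,K,T,z):
    uv=np.atleast_2d(uv).astype(float)
    r=np.c_[(uv[:,0]-K[0,2])/K[0,0],(uv[:,1]-K[1,2])/K[1,1],np.ones(len(uv))]@T[:3,:3].T
    o=T[:3,3]; return o+r*((z-o[2])/r[:,2])[:,None]
def save(name,rgb): cv2.imwrite(f'pics/{name}.png',rgb[...,::-1])
E
python3 - <<'E'
from h import *
a=grab('scene');b=grab('side')
for x in (a,b): print(x[2].round(1).tolist(),x[3].round(3).tolist())
save('both',np.vstack([cv2.resize(a[0],(400,300)),cv2.resize(b[0],(400,300))]))
save('scene',cv2.resize(a[0],(800,600)));save('side',cv2.resize(b[0],(800,600)))
s=sensors.sense();print(s)
E
```

```text
[[444.3, 0.0, 251.4], [0.0, 444.3, 186.6], [0.0, 0.0, 1.0]] [[-0.791, 0.448, -0.417, 1157.1], [0.612, 0.576, -0.542, 779.364], [-0.003, -0.684, -0.73, 1167.259], [0.0, 0.0, 0.0, 1.0]]
[[445.4, 0.0, 253.1], [0.0, 445.4, 187.6], [0.0, 0.0, 1.0]] [[0.68, -0.533, 0.503, -139.752], [-0.733, -0.48, 0.482, -694.21], [-0.016, -0.697, -0.717, 1028.136], [0.0, 0.0, 0.0, 1.0]]
{'clock': 0.1, 'qpos': array([-2.38000134e-03,  3.53612001e-01,  1.63402805e+00, -4.85803545e-06,
        1.15521086e+00, -2.39905963e-03]), 'qvel': array([-1.56932881e-03, -1.58125075e-03, -2.15678002e-03,  2.47964638e-04,
       -2.15054704e-05,  2.69848762e-04]), 'joint_efforts': array([ 4.27485766e-04, -6.06356549e+01, -3.42817569e+01, -7.40920814e-05,
        3.91241178e-03, -4.99377973e-05]), 'eef_pos': array([6.24585640e+02, 1.19636435e-02, 2.30629646e+02]), 'tcp_rot': array([-3.14033439e+00,  1.42340171e-06,  1.57081735e+00]), 'contact_force': array([0.48320884, 0.83073384, 0.45755665]), 'wrist_torque': array([ 0.02681198, -0.01953622, -0.02849193]), 'grasp_force': 0.0, 'opening': 0.9979168186740762}
```

View pics/scene.png

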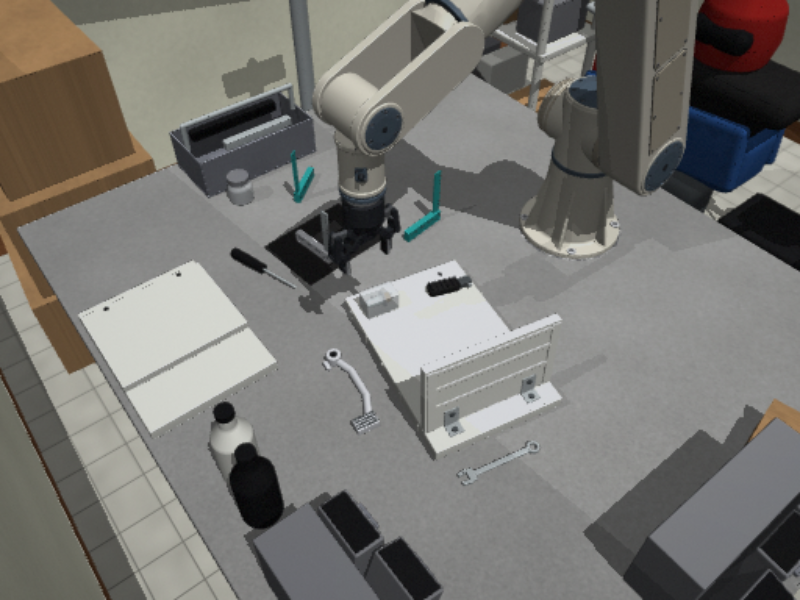

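View pics/side.png

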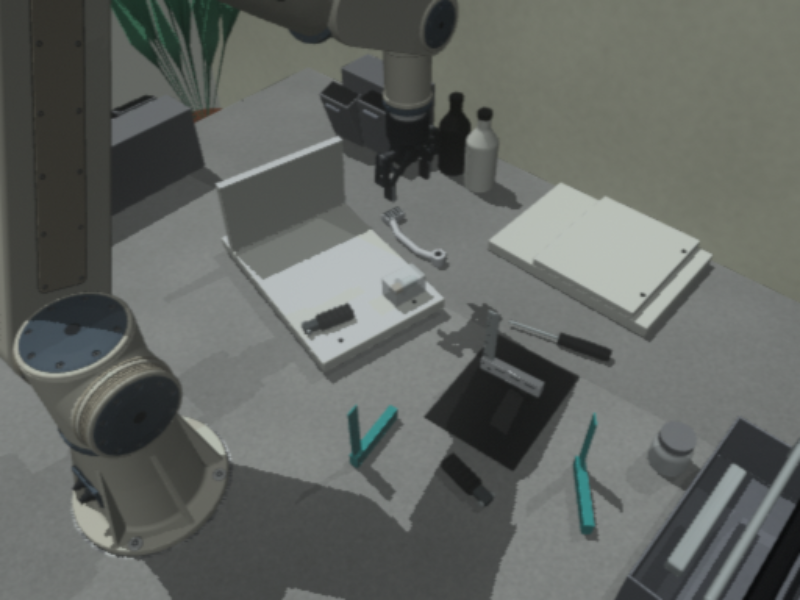

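The scene view (800x600) shows the mat near (330,240) with the aluminium square on it, partly hidden by the gripper. The shelf is near (440,340), its panel near (490,370). In the side view the square is fully visible: blade (490,330), stock (485–545, 355–395), on the black mat.
Square-shaped candidates in the side view:
- Grey (510,370)
- Turquoise (370,430)
- Turquoise (585,480)

Only the grey one stands on the mat and is not turquoise, so it is the one meant. I'll confirm it in a crop.

Run:
```python
from h import *
rgb,d,K,T=load('side')
c=rgb[190:310,260:400]; save('crop',cv2.resize(c,(700,600),interpolation=cv2.INTER_CUBIC))
P=cloud(d,K,T)
for n in('scene','side'):
    rgb,d,K,T=load(n);P=cloud(d,K,T); hsv=cv2.cvtColor(rgb,cv2.COLOR_RGB2HSV)
    # table residual
    ok=d>0
    print(n,'table z',np.median(P[ok&(abs(P[...,2])<15)][:,2]))
    # board top: white pixels z 30..50
    m=ok&(abs(P[...,2]-40)<6)&(hsv[...,1]<40)&(hsv[...,2]>90)
    k,lab,st,cen=cv2.connectedComponentsWithStats(m.astype(np.uint8))
    for i in np.argsort(-st[1:,4])[:3]+1:
        Q=P[lab==i]; print('white z40',st[i],Q.mean(0).round(1),cv2.minAreaRect(Q[:,:2].astype(np.float32)))
    m=ok&(abs(P[...,2]-4)<8)&(hsv[...,2]<45)
    m=cv2.morphologyEx(m.astype(np.uint8),cv2.MORPH_OPEN,np.ones((3,3)))
    k,lab,st,cen=cv2.connectedComponentsWithStats(m)
    for i in np.argsort(-st[1:,4])[:3]+1:
        Q=P[lab==i]; print('dark',st[i],Q.mean(0).round(1),cv2.minAreaRect(Q[:,:2].astype(np.float32)))
```

```text
scene table z 1.0568623260749064
white z40 [ 221  166  106  107 4076] [517.8  64.3  40.9] ((510.28131103515625, 93.34576416015625), (365.014404296875, 285.455078125), 78.13331604003906)
white z40 [ 272  244   88   47 1302] [563.4 316.4  40.6] ((557.99267578125, 316.3426208496094), (51.327537536621094, 280.2760925292969), 78.02363586425781)
white z40 [ 74 204  85  47 371] [ 976.8 -185.1   41.9] ((954.5382080078125, -208.3148651123047), (78.48141479492188, 277.7071228027344), 89.76770782470703)
dark [171 148  45  34 666] [ 602.2 -308.6    5.3] ((597.5286865234375, -314.2864685058594), (88.84880828857422, 181.71583557128906), 5.368202209472656)
dark [210 131  10  17 141] [ 449.8 -378.9    5.7] ((449.8516540527344, -380.0050048828125), (100.4849853515625, 36.0404052734375), 56.87010955810547)
dark [192 138  14  16 135] [ 516.6 -382.9    5.1] ((522.2056884765625, -385.45263671875), (94.09831237792969, 51.56510925292969), 56.76109313964844)
side table z -0.33953789319639327
white z40 [ 142  129  143  104 6442] [499.9  98.1  39.1] ((516.9793701171875, 125.07881927490234), (430.9918518066406, 283.7757568359375), 77.81991577148438)
white z40 [ 341  126  107   77 2994] [ 942.3 -295.7   43.6] ((954.3665161132812, -289.8464050292969), (231.6895751953125, 289.01416015625), 89.86016082763672)
white z40 [280  34 232  97 659] [1362.4  -58.    40.2] ((1362.2784423828125, 22.343597412109375), (23.593175888061523, 1060.0712890625), 0.1609792709350586)
dark [ 275  216   93   84 3763] [ 504.1 -332.2    3.2] ((520.488525390625, -323.56707763671875), (240.42910766601562, 177.17222595214844), 6.024026393890381)
```

View pics/crop.png

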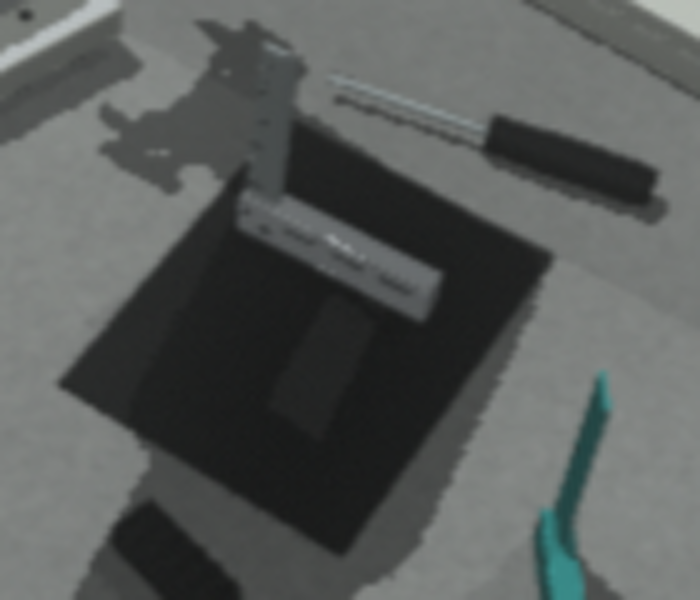

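The crop confirms it. A grey aluminium square stands on its stock on the black mat, with the blade at crop (270,120) and the stock running (240,210)–(435,300). Only the turquoise look-alike appears at (585,480). Next I measure the square, panel and board.

Run:
```python
from h import *
for n in('side','scene'):
    rgb,d,K,T=load(n);P=cloud(d,K,T)
    M=(P[...,:2]-[520,-324])@np.array([[np.cos(.105),-np.sin(.105)],[np.sin(.105),np.cos(.105)]])
    m=(d>0)&(abs(M[...,0])<118)&(abs(M[...,1])<92)
    # stock top z ~32 
    s=m&(abs(P[...,2]-32)<3); Q=P[s]; print(n,'stocktop',s.sum(),cv2.minAreaRect(Q[:,:2].astype(np.float32)),Q[:,2].mean())
    s=m&(P[...,2]>45)&(P[...,2]<156); Q=P[s]; print('blade',s.sum(),np.median(Q,0),Q[:,2].max(), cv2.minAreaRect(Q[:,:2].astype(np.float32)))
    s=m&(P[...,2]>12)&(P[...,2]<34); Q=P[s]; print('stockall',s.sum(),cv2.minAreaRect(Q[:,:2].astype(np.float32)))
    # panel inner face in shelf frame, yaw -12.2
    yaw=np.deg2rad(-12.2); A=np.array([[np.cos(yaw),np.sin(yaw)],[-np.sin(yaw),np.cos(yaw)]])
    ydir=np.array([-np.sin(yaw),np.cos(yaw)]); o=np.array([517,125])-35*ydir
    S=(P[...,:2]-o)@A.T
    # everything above board
    m=(d>0)&(abs(S[...,0])<130)&(S[...,1]>140)&(S[...,1]<225)&(P[...,2]>60)&(P[...,2]<205)
    for z0 in range(60,216,20):
        q=m&(abs(P[...,2]-z0-10)<10)
        if q.sum()>20: print(z0+10,q.sum(),np.percentile(S[q][:,1],[5,50,95]).round(1))
    m=(d>0)&(abs(S[...,0])<150)&(S[...,1]>-190)&(S[...,1]<130)&(P[...,2]>48)&(P[...,2]<100)
    k,lab,st,cen=cv2.connectedComponentsWithStats(m.astype(np.uint8))
    for i in range(1,k):
        if st[i,4]>30: print('obj',st[i],S[lab==i].min(0).round(),S[lab==i].max(0).round(),P[lab==i][:,2].max())
```

```text
side stocktop 181 ((558.3587646484375, -310.2607727050781), (20.764650344848633, 121.07968139648438), 7.424471855163574) 31.56440376258529
blade 208 [ 551.82902642 -262.52653769  102.78015019] 155.5936174950491 ((552.1080322265625, -262.5268859863281), (8.609391212463379, 23.169986724853516), 13.281302452087402)
stockall 345 ((558.8727416992188, -310.31884765625), (21.428133010864258, 121.349609375), 6.519221782684326)
70 319 [185.9 190.3 194. ]
90 322 [185.5 188.9 193.1]
110 331 [184.1 188.  191.7]
130 341 [182.6 186.5 190. ]
150 356 [181.8 185.3 188.8]
170 362 [180.5 184.2 187.6]
190 386 [179.1 183.  186.6]
210 93 [178.6 182.  185.8]
obj [245 168  28  27 483] [  44. -143.] [122. -91.] 90.558400149602
obj [193 194  34  20 308] [-131. -123.] [-32. -78.] 65.73860393734117
scene stocktop 68 ((558.322998046875, -312.3722229003906), (18.939254760742188, 114.75248718261719), 8.420870780944824) 32.12490722049958
blade 89 [ 552.48729993 -263.07824018  110.47459189] 153.30770914110553 ((552.5423583984375, -261.9988098144531), (7.535451412200928, 28.037370681762695), 3.1698825359344482)
stockall 131 ((552.1902465820312, -332.7060241699219), (155.25914001464844, 107.8176040649414), 47.66587448120117)
70 298 [204.9 208.  211.5]
90 323 [204.  206.3 209.8]
110 323 [202.7 206.2 208.7]
130 342 [201.1 203.6 206.6]
150 271 [200.8 203.1 205.4]
170 411 [198.9 201.8 205.7]
190 345 [198.  200.1 202.7]
210 53 [199.5 201.1 202.9]
obj [273 176  29  14 233] [-131. -117.] [-29. -77.] 68.9367106241416
obj [230 180  25  23 405] [  47. -141.] [122. -89.] 93.50541094176265
```

Careful with the scale: shifts go in shares of 600 mm and turns go in shares of 2 rad. That gives: -0.332 m / 0.6 = -0.5533, -0.126 m / 0.6 = -0.21, -0.126 rad / 2 = -0.063.

Call:
move_arm(motion=[[0,0,-0.008,-0.07,-0.0133,0,0.085],[0,0,-0.016,-0.14,-0.0267,0,0.085],[0,0,-0.024,-0.21,-0.04,0,0.085],[0,0,-0.032,-0.28,-0.0533,0,0.085],[0,0,-0.04,-0.35,-0.0667,0,0.085],[0,0,-0.048,-0.42,-0.08,0,0.085],[0,0,-0.056,-0.49,-0.0933,0,0.085],[0,0,-0.063,-0.5533,-0.105,0,0.085]])

```text
clock: 1.1
eef_pos: [561.4, -333.4, 230.9]
tcp_rot: [-3.141, -0.0, 1.697]
contact_force: [1.2, -0.5, 0.6]
opening: 0.996
grasp_force: 0.0
```

Run:
```python
from h import *
s=sensors.sense();print(s['clock'],s['eef_pos'],s['tcp_rot'],s['contact_force'])
rgb,d,K,T=grab('wrist');a=grab('scene');save('w1',np.hstack([cv2.resize(rgb,(400,300)),cv2.resize(a[0],(400,300))]))
print(T.round(3).tolist())
P=cloud(d,K,T)
m=(d>0)&(np.hypot(P[...,0]-558,P[...,1]+310)<90)
Q=P[m&(abs(P[...,2]-32)<3)];print('top',len(Q),Q.mean(0),cv2.minAreaRect(Q[:,:2].astype(np.float32)))
Q=P[m&(P[...,2]>50)&(P[...,2]<160)];print('blade',len(Q),Q.mean(0),cv2.minAreaRect(Q[:,:2].astype(np.float32)))
Q=P[m&(P[...,2]<12)];print('mat z',np.median(Q[:,2]))
rgb,d,K,T=a;P=cloud(d,K,T)
m=(d>0)&(np.hypot(P[...,0]-558,P[...,1]+310)<72)
Q=P[m&(abs(P[...,2]-32)<3)];print('scene top',len(Q),Q.mean(0),cv2.minAreaRect(Q[:,:2].astype(np.float32)))
```

```text
1.1 [ 561.35096003 -333.39302296  230.87808061] [-3.14106560e+00 -3.60429502e-04  1.69699518e+00] [ 1.17076968 -0.54546056  0.6263421 ]
[[0.992, 0.121, 0.033, 551.288], [0.125, -0.958, -0.259, -268.099], [0.001, 0.261, -0.965, 373.296], [0.0, 0.0, 0.0, 1.0]]
top 1063 [ 558.82811354 -312.58797365   31.82079586] ((558.7288818359375, -311.1432189941406), (16.010835647583008, 119.66954803466797), 7.898266792297363)
blade 112 [ 551.66633475 -262.59504068  153.91324629] ((551.6932983398438, -262.66119384765625), (2.4225502014160156, 20.632272720336914), 7.174917697906494)
mat z 3.8195225798288845
scene top 67 [ 560.01998717 -313.60095371   32.28071833] ((559.3262939453125, -309.66558837890625), (19.06138038635254, 119.7568359375), 7.371650695800781)
```

View pics/w1.png

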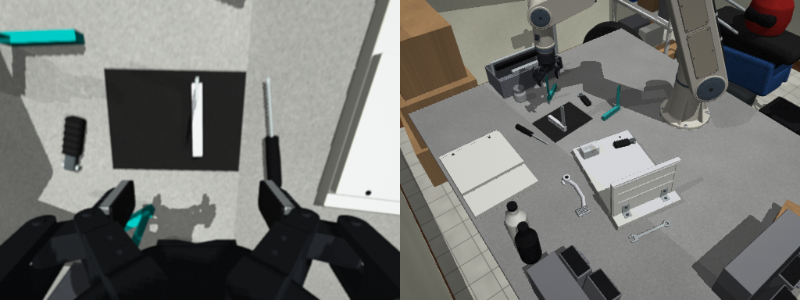

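The wrist view (left half) shows the bare aluminium square on the mat, with its stock at (197,80)–(197,157) between the fingers' line. Its measured size of 16 x 120 mm and top at z = 32 agree with the description. Now I descend.

In the tool's units: 0.222 m / 0.6 = 0.37, 0.205 m / 0.6 = 0.3417, -0.012 rad / 2 = -0.006.

Call:
move_arm(motion=[[0,0,-0.006,0,0,0.075,0.06],[0,0,-0.006,0,0,0.15,0.06],[0,0,-0.006,0,0,0.225,0.06],[0,0,-0.006,0,0,0.2917,0.06],[0,0,-0.006,0,0,0.3417,0.06],[0,0,-0.006,0,0,0.37,0.06],[0,0,-0.006,0,0,0.37,0.06]], grip_force=80)

```text
clock: 2.08
eef_pos: [561.4, -331.2, 8.3]
tcp_rot: [-3.14, -0.001, 1.709]
contact_force: [-0.8, 0.0, 0.5]
opening: 0.704
grasp_force: 0.0
```

Call:
move_arm(motion=[[0,0,0,0,0,0,0.03],[0,0,0,0,0,0,0.02],[0,0,0,0,0,0,0.01],[0,0,0,0,0,0,0.005],[0,0,0,0,0,0,0.005],[0,0,0,0,0,0,0.005]], grip_force=80)

```text
clock: 2.82
eef_pos: [562.8, -332.5, 10.8]
tcp_rot: [3.14, 0.001, 1.709]
contact_force: [0.2, 0.2, 6.1]
opening: 0.168
grasp_force: 79.1
```

In the tool's units: -0.155 m / 0.6 = -0.2583, -0.14 m / 0.6 = -0.2333.

Call:
move_arm(motion=[[0,0,0,0,0,-0.0067,0.005],[0,0,0,0,0,-0.025,0.005],[0,0,0,0,0,-0.0667,0.005],[0,0,0,0,0,-0.125,0.005],[0,0,0,0,0,-0.1833,0.005],[0,0,0,0,0,-0.2333,0.005],[0,0,0,0,0,-0.2583,0.005],[0,0,0,0,0,-0.2583,0.005]], grip_force=100)

```text
clock: 3.82
eef_pos: [562.4, -332.3, 165.3]
tcp_rot: [3.14, 0.001, 1.709]
contact_force: [0.1, -0.1, -1.9]
opening: 0.164
grasp_force: 97.7
```

Run:
```python
from h import *
for i in range(4):
    rgb,d,K,T=grab('wrist'); s=sensors.sense();print(s['clock'],s['eef_pos'],s['tcp_rot'],s['contact_force'],s['wrist_torque'],s['opening'],s['grasp_force'])
P=cloud(d,K,T); e=s['eef_pos']; Rt=R.from_euler('xyz',s['tcp_rot']).as_matrix()
L=(P-e)@Rt   # tool coords
m=(d>0)&(abs(L[...,1])<13)&(L[...,0]<100)&(L[...,0]>-60)
Q=L[m&(L[...,2]>-30)&(L[...,2]<-15)&(L[...,0]>-35)];print('top',len(Q),Q.min(0),Q.max(0),np.median(Q,0))
A=np.c_[Q[:,0],Q[:,1],np.ones(len(Q))];c=np.linalg.lstsq(A,Q[:,2],rcond=None)[0];print('plane z=ax+by+c',c)
Q=L[m&(L[...,2]<-60)&(L[...,0]>40)];print('blade',len(Q),Q.min(0),Q.max(0),np.median(Q,0))
b=grab('side');save('s2',cv2.resize(b[0],(800,600)))
rgb,d,K,T=b
# panel plane fit in side view
P=cloud(d,K,T); yaw=np.deg2rad(-12.2); A=np.array([[np.cos(yaw),np.sin(yaw)],[-np.sin(yaw),np.cos(yaw)]])
ydir=np.array([-np.sin(yaw),np.cos(yaw)]); o=np.array([517,125])-35*ydir
S=np.dstack([(P[...,:2]-o)@A.T,P[...,2]-40])
m=(d>0)&(abs(S[...,0])<125)&(S[...,1]>160)&(S[...,1]<215)&(S[...,2]>15)&(S[...,2]<165)
Q=S[m]
for k in range(3):
    c=np.linalg.lstsq(np.c_[Q[:,0],Q[:,2],np.ones(len(Q))],Q[:,1],rcond=None)[0]
    r=Q[:,1]-np.c_[Q[:,0],Q[:,2],np.ones(len(Q))]@c; print('panel y=a x+b z+c',c,r.std(),len(Q)); Q=Q[abs(r)<2*r.std()]
m=(d>0)&(abs(S[...,0])<130)&(S[...,1]>-60)&(S[...,1]<160)&(abs(S[...,2])<8)
Q=S[m];c=np.linalg.lstsq(np.c_[Q[:,0],Q[:,1],np.ones(len(Q))],Q[:,2],rcond=None)[0];print('board',c)
```

```text
3.875 [ 561.76212226 -331.89085383  163.98505024] [-3.14141538e+00 -6.94187931e-05  1.70877710e+00] [-0.05506722  1.75555968 -2.05925236] [-0.06939935  0.00010558  0.03354964] 0.16424754583183426 97.67856359481812
3.925 [ 561.39772846 -331.66570731  163.22974779] [-3.14040948e+00 -9.05753327e-04  1.70878836e+00] [ 0.19132442  0.68440241 -1.70771039] [-0.03577854  0.03405442  0.00580628] 0.1649610594672834 97.67868161201477
3.975 [ 561.24942301 -331.56533226  162.85174504] [-3.13989116e+00 -1.36752785e-03  1.70879889e+00] [-0.57365536  0.28372628 -1.89207108] [-0.0673798  -0.03218194 -0.00653152] 0.1602999658030578 97.67924666404724
4.025 [ 561.23625867 -331.54477853  162.73219262] [-3.13969535e+00 -1.49318907e-03  1.70878558e+00] [ 0.00928645  0.33992329 -1.72686517] [-0.07959678 -0.03035762  0.02140808] 0.1669372740468466 97.67903566360474
top 7581 [-34.52504353 -12.96344475 -29.99061347] [ 81.40267452  12.99892724 -15.09560456] [ 31.4970946   -1.41524823 -21.06553947]
plane z=ax+by+c [-6.06141935e-04 -8.88116306e-03 -2.12568515e+01]
blade 508 [ 72.03692777  -3.30455831 -86.67983026] [ 7.78099740e+01  6.78811536e-03 -8.25308875e+01] [ 74.94141003  -1.6469377  -84.34857769]
panel y=a x+b z+c [ 4.64947791e-03 -6.13196567e-02  1.92134109e+02] 2.2876007826298985 2503
panel y=a x+b z+c [ 4.97752982e-03 -6.14017558e-02  1.92113712e+02] 1.996583800122385 2382
panel y=a x+b z+c [ 5.19235954e-03 -6.18174014e-02  1.92139200e+02] 1.8995024962974034 2321
board [-3.65237126e-04  2.77414017e-04 -8.68617622e-01]
```

View pics/s2.png

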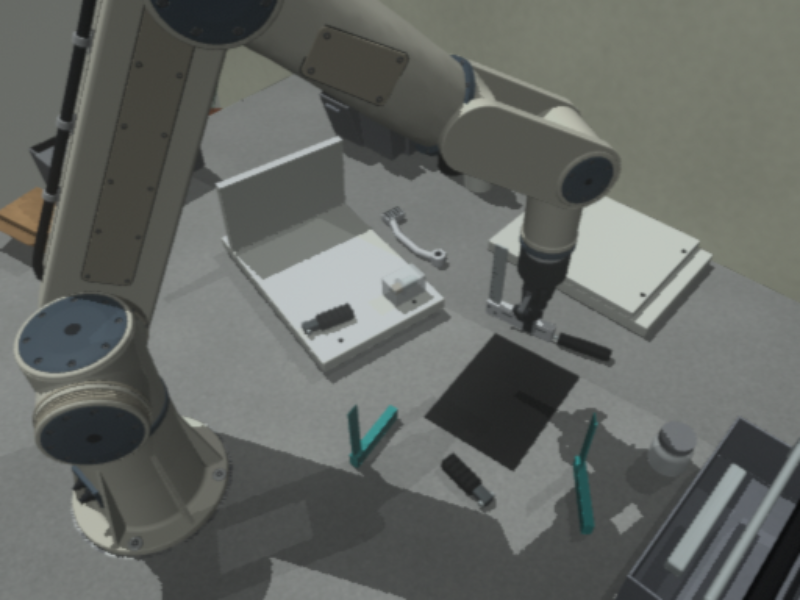

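The square is held by its stock (side view, (520,300)) with no visible tilt (under 1 mrad), and the footpeg and screwdriver have not moved. The panel leans about 0.062 rad, and its foot is at shelf y ≈ 192. Now I carry the square over the board.

In the tool's units: 0.42 m / 0.6 = 0.7, 0.37 m / 0.6 = 0.6167, 0.297 rad / 2 = 0.1485.

Call:
move_arm(motion=[[0,0,0.01,0.05,0.0033,0,0.005],[0,0,0.0275,0.1333,0.01,0,0.005],[0,0,0.0475,0.225,0.0167,0,0.005],[0,0,0.0675,0.3167,0.0233,0,0.005],[0,0,0.09,0.4167,0.03,0,0.005],[0,0,0.11,0.5167,0.0367,0,0.005],[0,0,0.13,0.6167,0.0433,0,0.005],[0,0,0.1485,0.7,0.0483,0,0.005]])

```text
clock: 5.08
eef_pos: [532.2, 90.1, 163.6]
tcp_rot: [-3.141, 0.0, 1.411]
contact_force: [1.1, -0.8, -1.2]
opening: 0.162
grasp_force: 97.7
```

Run:
```python
from h import *
s=sensors.sense();print(s['clock'],s['eef_pos'],s['tcp_rot'],s['contact_force'],s['qpos'])
r=R.from_euler('xyz',s['tcp_rot']);print('shift tool',r.inv().apply(np.array([527,169,150])-s['eef_pos']),'turn',(r.inv()*R.from_euler('xyz',[np.pi,0,np.pi/2-.209])).as_rotvec())
```

```text
5.075 [532.16880288  90.10197424 163.64648965] [-3.14060049e+00  2.19669920e-04  1.41112979e+00] [ 1.14970648 -0.82154679 -1.16007212] [1.64872540e-01 2.99864947e-01 1.87900971e+00 1.31702403e-04
 9.63728419e-01 3.24464002e-01]
shift tool [ 77.07568396 -17.633444    13.64706074] turn [-0.00098654  0.0002441   0.04933335]
```

In the tool's units: 0.08 m / 0.6 = 0.1333, 0.077 m / 0.6 = 0.1283, 0.049 rad / 2 = 0.0245.

Call:
move_arm(motion=[[0,0,0.005,0.0417,-0.01,0.0067,0.005],[0,0,0.0125,0.0833,-0.02,0.015,0.005],[0,0,0.02,0.1133,-0.0267,0.0233,0.005],[0,0,0.0245,0.1283,-0.03,0.05,0.005],[0,0,0.0245,0.1283,-0.03,0.0833,0.005],[0,0,0.0245,0.1283,-0.03,0.1167,0.005],[0,0,0.0245,0.1283,-0.03,0.1333,0.005],[0,0,0.0245,0.1283,-0.03,0.1333,0.005]])

```text
clock: 6.08
eef_pos: [526.7, 166.4, 83.2]
tcp_rot: [-3.14, 0.001, 1.362]
contact_force: [0.3, -0.6, -1.1]
opening: 0.163
grasp_force: 97.7
```

```bash
cat > look.py <<'E'
from h import *
def avg(n=6):
    L=[]
    for i in range(n):
        rgb,d,K,T=grab('wrist'); s=sensors.sense(); L.append(np.r_[s['eef_pos'],s['contact_force'],s['wrist_torque'],s['tcp_rot']%(2*np.pi)])
    L=np.array(L); m=L.mean(0)
    return m,L.std(0),(rgb,d,K,T),s
YD=np.array([.2075,.9782,0]);XD=np.array([.9782,-.2075,0])
def report(n=6):
    m,sd,w,s=avg(n)
    print('t',s['clock'],'pos',m[:3].round(2),'rot',(m[9:]).round(4))
    print('F shelf x,y,z',round(m[3:6]@XD,2),round(m[3:6]@YD,2),round(m[5],2),'sd',sd[3:6].round(2),'T shelf',round(m[6:9]@XD,3),round(m[6:9]@YD,3),round(m[8],3),'sd',sd[6:9].round(3))
    return m,w,s
E
python3 - <<'E'
from look import *
m,w,s=report(4)
rgb,d,K,T=w
P=cloud(d,K,T); o=np.array([509.6,90.9,40]); S=np.stack([(P-o)@XD,(P-o)@YD,P[...,2]-40],-1)
m1=(d>0)&(abs(S[...,0])<120)&(S[...,1]>165)&(S[...,1]<215)&(S[...,2]>15)&(S[...,2]<165)
Q=S[m1];print(len(Q))
for k in range(3):
    if len(Q)<50:break
    A=np.c_[Q[:,0],Q[:,2],np.ones(len(Q))];c=np.linalg.lstsq(A,Q[:,1],rcond=None)[0]
    r=Q[:,1]-A@c; print('panel y=ax+bz+c',c,r.std(),len(Q)); Q=Q[abs(r)<2*r.std()]
m2=(d>0)&(abs(S[...,0])>30)&(abs(S[...,0])<120)&(S[...,1]>0)&(S[...,1]<160)&(abs(S[...,2])<8)
Q=S[m2]
if len(Q)>50: print('board',len(Q),np.linalg.lstsq(np.c_[Q[:,0],Q[:,1],np.ones(len(Q))],Q[:,2],rcond=None)[0])
b=grab('side');a=grab('scene');save('s3',np.vstack([cv2.resize(rgb,(400,300)),cv2.resize(b[0][80:230,120:320],(400,300))]))
E
```

```text
t 6.275 pos [527.67 166.81  84.55] rot [3.1412 4.7122 1.3626]
F shelf x,y,z -0.02 -0.07 -1.42 sd [0.68 0.49 0.73] T shelf -0.033 -0.012 0.015 sd [0.035 0.008 0.026]
16937
panel y=ax+bz+c [-4.44152422e-04 -6.19733132e-02  1.90781436e+02] 0.1854791850043907 16937
panel y=ax+bz+c [-4.41999784e-04 -6.19063800e-02  1.90777374e+02] 0.1620820080682686 16156
panel y=ax+bz+c [-4.43118941e-04 -6.19204953e-02  1.90778055e+02] 0.15040637652368619 15550
board 42360 [ 1.05754749e-03  1.61669223e-04 -1.99688357e-01]
```

View pics/s3.png

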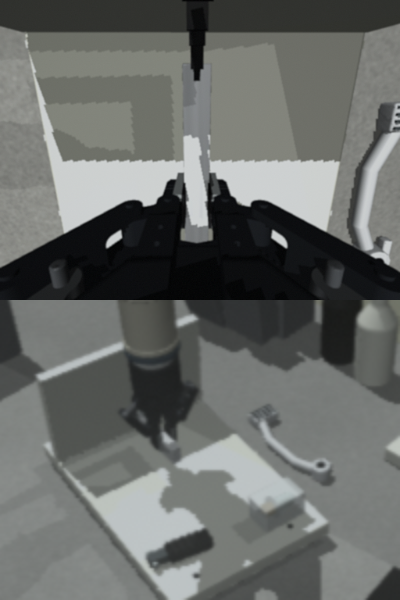

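The wrist picture (top half) shows the square's blade at (197,150) facing the panel face, which ends at row 160. Nothing lies between them, and the board ahead is clear. The panel fit gives yaw error <1 mrad and lean 0.062. Now I lower softly.

In the tool's units: 0.034 m / 0.6 = 0.0567, 0.033 m / 0.6 = 0.055.

Call:
move_arm(motion=[[0,0,0,0,0,0.0167,0.005],[0,0,0,0,0,0.0333,0.005],[0,0,0,0,0,0.045,0.005],[0,0,0,0,0,0.0517,0.005],[0,0,0,0,0,0.055,0.005],[0,0,0,0,0,0.0567,0.005],[0,0,0,0,0,0.0567,0.005]])

```text
clock: 7.25
eef_pos: [527.5, 166.9, 50.4]
tcp_rot: [3.141, -0.0, 1.363]
contact_force: [0.0, -0.1, -1.8]
opening: 0.165
grasp_force: 97.7
```

```bash
python3 -c "
from look import *
report(4)"
```

```text
t 7.45 pos [527.5  166.91  50.47] rot [3.1413 6.283  1.3628]
F shelf x,y,z -0.04 -0.24 -1.61 sd [0.45 0.46 0.49] T shelf -0.041 0.003 0.02 sd [0.016 0.01  0.035]
```

In the tool's units: 0.003 m / 0.6 = 0.005, 0.0025 m / 0.6 = 0.0042.

Call:
move_arm(motion=[[0,0,0,0,0,0.0008,0.005],[0,0,0,0,0,0.0017,0.005],[0,0,0,0,0,0.0025,0.005],[0,0,0,0,0,0.0033,0.005],[0,0,0,0,0,0.0042,0.005],[0,0,0,0,0,0.005,0.005],[0,0,0,0,0,0.005,0.005]])

```text
clock: 8.32
eef_pos: [527.3, 166.9, 47.2]
tcp_rot: [-3.141, 0.0, 1.363]
contact_force: [0.1, -0.0, -1.8]
opening: 0.163
grasp_force: 97.7
```

In the tool's units: 0.0012 m / 0.6 = 0.002, 0.0009 m / 0.6 = 0.0015.

Call:
move_arm(motion=[[0,0,0,0,0,0.0005,0.005],[0,0,0,0,0,0.001,0.005],[0,0,0,0,0,0.0015,0.005],[0,0,0,0,0,0.002,0.005],[0,0,0,0,0,0.002,0.005]])

```text
clock: 8.95
eef_pos: [527.4, 166.9, 46.8]
tcp_rot: [3.141, -0.0, 1.363]
contact_force: [-2.5, -1.4, 9.6]
opening: 0.159
grasp_force: 99.3
```

```bash
python3 -c "
from look import *
report(4)"
```

```text
t 9.15 pos [527.4  166.87  46.82] rot [3.1415 6.2831 1.3628]
F shelf x,y,z -2.77 -1.76 9.25 sd [0.44 0.39 0.3 ] T shelf -0.325 0.49 -0.032 sd [0.038 0.013 0.015]
```

In the tool's units: 0.018 m / 0.6 = 0.03, 0.016 m / 0.6 = 0.0267.

Call:
move_arm(motion=[[0,0,0,0,0,-0.0005,0.005],[0,0,0,0,0,-0.0008,0.005],[0,0,0,0.0033,0,-0.0008,0.005],[0,0,0,0.0083,0,-0.0008,0.005],[0,0,0,0.015,0,-0.0008,0.005],[0,0,0,0.0217,0,-0.0008,0.005],[0,0,0,0.0267,0,-0.0008,0.005],[0,0,0,0.03,0,-0.0008,0.005]], grip_force=120)

```text
clock: 10.15
eef_pos: [531.4, 184.0, 46.9]
tcp_rot: [3.141, 0.001, 1.363]
contact_force: [-1.1, -5.0, 7.3]
opening: 0.156
grasp_force: 117.8
```

```bash
python3 -c "
from look import *
report(4)"
```

```text
t 10.35 pos [531.42 184.23  46.9 ] rot [3.1410e+00 4.0000e-04 1.3632e+00]
F shelf x,y,z 0.03 -2.8 6.47 sd [0.13 0.6  0.79] T shelf -0.592 0.07 0.017 sd [0.075 0.034 0.013]
```

In the tool's units: 0.008 m / 0.6 = 0.0133, 0.001 m / 0.6 = 0.0017.

Call:
move_arm(motion=[[0,0,0,0.0017,0,-0.0003,0.005],[0,0,0,0.0033,0,-0.0003,0.005],[0,0,0,0.005,0,-0.0003,0.005],[0,0,0,0.0067,0,-0.0003,0.005],[0,0,0,0.0083,0,-0.0003,0.005],[0,0,0,0.01,0,-0.0003,0.005],[0,0,0,0.0117,0,-0.0003,0.005],[0,0,0,0.0133,0,-0.0003,0.005]])

```text
clock: 11.35
eef_pos: [532.6, 191.5, 46.9]
tcp_rot: [-3.141, 0.001, 1.363]
contact_force: [-1.2, -7.3, 7.4]
opening: 0.16
grasp_force: 117.8
```

```bash
python3 -c "
from look import *
report(4)"
```

```text
t 11.55 pos [532.65 191.63  46.94] rot [3.1418e+00 1.1000e-03 1.3630e+00]
F shelf x,y,z 0.27 -7.06 7.45 sd [0.32 0.53 0.25] T shelf -1.051 -0.006 -0.021 sd [0.03  0.018 0.025]
```

In the tool's units: 0.004 m / 0.6 = 0.0067, 0.0035 m / 0.6 = 0.0058.

Call:
move_arm(motion=[[0,0,0,0.001,0,0,0.005],[0,0,0,0.002,0,0,0.005],[0,0,0,0.003,0,0,0.005],[0,0,0,0.004,0,0,0.005],[0,0,0,0.005,0,0,0.005],[0,0,0,0.0058,0,0,0.005],[0,0,0,0.0067,0,0,0.005]])

```text
clock: 12.42
eef_pos: [533.5, 195.5, 47.0]
tcp_rot: [-3.141, 0.001, 1.363]
contact_force: [-1.2, -6.8, 8.4]
opening: 0.151
grasp_force: 117.8
```

```bash
python3 -c "
from look import *
report(4)"
```

```text
t 12.625 pos [533.46 195.54  46.95] rot [3.1418e+00 1.1000e-03 1.3631e+00]
F shelf x,y,z 0.22 -7.77 8.02 sd [0.42 0.59 0.35] T shelf -1.031 0.001 -0.032 sd [0.031 0.021 0.026]
```

In the tool's units: 0.0008 m / 0.6 = 0.0013, 0.0006 m / 0.6 = 0.001.

Call:
move_arm(motion=[[0,0,0,0.0003,0,0,0.005],[0,0,0,0.0007,0,0,0.005],[0,0,0,0.001,0,0,0.005],[0,0,0,0.0013,0,0,0.005],[0,0,0,0.0013,0,0,0.005]])

```text
clock: 13.25
eef_pos: [533.6, 196.3, 47.0]
tcp_rot: [-3.141, 0.001, 1.363]
contact_force: [-1.8, -7.4, 8.3]
opening: 0.158
grasp_force: 117.8
```

```bash
cat > pan.py <<'E'
from look import *
def panel(w,verbose=1):
    rgb,d,K,T=w
    P=cloud(d,K,T); o=np.array([509.6,90.9,40]); S=np.stack([(P-o)@XD,(P-o)@YD,P[...,2]-40],-1)
    m1=(d>0)&(abs(S[...,0])<120)&(abs(S[...,0])>15)&(S[...,1]>165)&(S[...,1]<215)&(S[...,2]>15)&(S[...,2]<165)
    Q=S[m1]
    for k in range(3):
        A=np.c_[Q[:,0],Q[:,2],np.ones(len(Q))];c=np.linalg.lstsq(A,Q[:,1],rcond=None)[0]
        r=Q[:,1]-A@c; Q=Q[abs(r)<2*r.std()]
    print('panel y=ax+bz+c',c.round(4),r.std().round(2),len(Q))
    m2=(d>0)&(abs(S[...,0])>30)&(abs(S[...,0])<120)&(S[...,1]>0)&(S[...,1]<180)&(abs(S[...,2])<8)
    Q=S[m2]
    if len(Q)>500: print('board',len(Q),np.linalg.lstsq(np.c_[Q[:,0],Q[:,1],np.ones(len(Q))],Q[:,2],rcond=None)[0].round(4))
E
python3 -c "
from pan import *
m,w,s=report(4);panel(w)"
```

```text
t 13.45 pos [533.61 196.27  46.95] rot [3.1418e+00 1.1000e-03 1.3630e+00]
F shelf x,y,z -0.01 -7.23 7.6 sd [0.38 0.59 0.33] T shelf -1.056 -0.02 -0.009 sd [0.024 0.025 0.026]
panel y=ax+bz+c [-5.00000e-04 -1.47000e-02  1.90805e+02] 0.1 17353
board 51880 [ 1.100e-03  2.000e-04 -2.145e-01]
```

In the tool's units: 0.0014 m / 0.6 = 0.0023, 0.0012 m / 0.6 = 0.002.

Call:
move_arm(motion=[[0,0,0,0.0005,0,0,0.005],[0,0,0,0.001,0,0,0.005],[0,0,0,0.0015,0,0,0.005],[0,0,0,0.002,0,0,0.005],[0,0,0,0.0023,0,0,0.005],[0,0,0,0.0023,0,0,0.005]])

```text
clock: 14.2
eef_pos: [533.9, 197.6, 46.9]
tcp_rot: [-3.141, 0.001, 1.363]
contact_force: [-2.0, -6.8, 8.0]
opening: 0.158
grasp_force: 117.8
```

```bash
python3 -c "
from pan import *
m,w,s=report(4);panel(w)"
```

```text
t 14.4 pos [533.88 197.65  46.95] rot [3.1418e+00 1.1000e-03 1.3631e+00]
F shelf x,y,z 0.02 -7.54 7.75 sd [0.56 0.24 0.26] T shelf -1.052 -0.009 -0.006 sd [0.003 0.043 0.004]
panel y=ax+bz+c [-5.000000e-04 -4.800000e-03  1.908072e+02] 0.1 17479
board 51177 [ 1.100e-03  2.000e-04 -2.116e-01]
```

In the tool's units: 0.0006 m / 0.6 = 0.001, 0.0004 m / 0.6 = 0.0007.

Call:
move_arm(motion=[[0,0,0,0.0003,0,0,0.005],[0,0,0,0.0007,0,0,0.005],[0,0,0,0.001,0,0,0.005],[0,0,0,0.001,0,0,0.005]])

```text
clock: 14.9
eef_pos: [533.9, 198.0, 47.0]
tcp_rot: [-3.141, 0.001, 1.363]
contact_force: [-1.0, -8.7, 8.1]
opening: 0.157
grasp_force: 117.9
```

```bash
python3 -c "
from pan import *
m,w,s=report(4);panel(w)"
```

```text
t 15.1 pos [533.96 198.    46.96] rot [3.1419e+00 1.5000e-03 1.3631e+00]
F shelf x,y,z 0.4 -8.98 8.22 sd [0.11 0.22 0.53] T shelf -1.26 -0.057 -0.003 sd [0.015 0.016 0.023]
panel y=ax+bz+c [-5.000000e-04 -2.200000e-03  1.908043e+02] 0.1 17293
board 50894 [ 0.0011  0.0003 -0.2282]
```

In the tool's units: 0.0003 m / 0.6 = 0.0005, 0.0002 m / 0.6 = 0.0003.

Call:
move_arm(motion=[[0,0,0,0.0002,0,0,0.005],[0,0,0,0.0003,0,0,0.005],[0,0,0,0.0005,0,0,0.005],[0,0,0,0.0005,0,0,0.005]])

```text
clock: 15.6
eef_pos: [534.0, 198.0, 46.9]
tcp_rot: [-3.141, 0.002, 1.363]
contact_force: [-1.2, -9.9, 8.5]
opening: 0.163
grasp_force: 118.0
```

```bash
python3 -c "
from pan import *
m,w,s=report(4);panel(w)"
```

```text
t 15.8 pos [533.93 198.01  46.95] rot [3.1420e+00 1.9000e-03 1.3632e+00]
F shelf x,y,z 0.77 -10.24 8.82 sd [0.52 0.41 0.47] T shelf -1.47 -0.142 -0.002 sd [0.025 0.035 0.015]
panel y=ax+bz+c [-5.000000e-04 -2.300000e-03  1.908083e+02] 0.1 17262
board 50855 [ 0.001   0.0003 -0.2343]
```

In the tool's units: 0.0005 m / 0.6 = 0.0008, 0.0003 m / 0.6 = 0.0005, 0.002 rad / 2 = 0.001.

Call:
move_arm(motion=[[0,0.0003,0,0.0002,0,0,0.005],[0,0.0005,0,0.0003,0,0,0.005],[0,0.0008,0,0.0005,0,0,0.005],[0,0.001,0,0.0008,0,0,0.005],[0,0.001,0,0.0008,0,0,0.005]])

```text
clock: 16.42
eef_pos: [533.9, 198.1, 47.0]
tcp_rot: [-3.141, 0.001, 1.363]
contact_force: [-1.6, -12.4, 9.8]
opening: 0.157
grasp_force: 118.2
```

```bash
python3 -c "
from pan import *
m,w,s=report(4);panel(w)"
```

```text
t 16.625 pos [533.94 198.06  46.94] rot [3.1421e+00 6.0000e-04 1.3634e+00]
F shelf x,y,z 1.25 -13.14 10.28 sd [0.49 0.65 0.39] T shelf -1.984 -0.237 -0.03 sd [0.024 0.024 0.023]
panel y=ax+bz+c [-6.000000e-04 -2.300000e-03  1.908127e+02] 0.1 17402
board 50849 [ 1.100e-03  2.000e-04 -2.143e-01]
```

Call:
move_arm(motion=[[0,0,0,0,0,0,0.005],[0,0,0,0,0,0,0.005],[0,0,0,0,0,0,0.005],[0,0,0,0,0,0,0.005],[0,0,0,0,0,0,0.005],[0,0,0,0,0,0,0.005],[0,0,0,0,0,0,0.005],[0,0,0,0,0,0,0.005]])

```text
clock: 17.62
eef_pos: [534.0, 198.1, 47.0]
tcp_rot: [-3.141, 0.001, 1.363]
contact_force: [-1.2, -12.6, 10.9]
opening: 0.16
grasp_force: 118.2
```

```bash
python3 -c "
from pan import *
m,w,s=report(4);panel(w)
rgb,d,K,T=grab('side');c=grab('scene')[0]
save('press',np.vstack([cv2.resize(w[0],(400,300)),cv2.resize(rgb[80:200,130:290],(400,300))]))"
```

```text
t 17.825 pos [533.95 198.05  46.94] rot [3.1421e+00 6.0000e-04 1.3634e+00]
F shelf x,y,z 1.23 -13.04 10.23 sd [0.35 0.31 0.28] T shelf -1.988 -0.229 -0.014 sd [0.01  0.036 0.036]
panel y=ax+bz+c [-5.000000e-04 -2.100000e-03  1.908011e+02] 0.1 17334
board 50857 [ 1.100e-03  2.000e-04 -2.152e-01]
```

View pics/press.png

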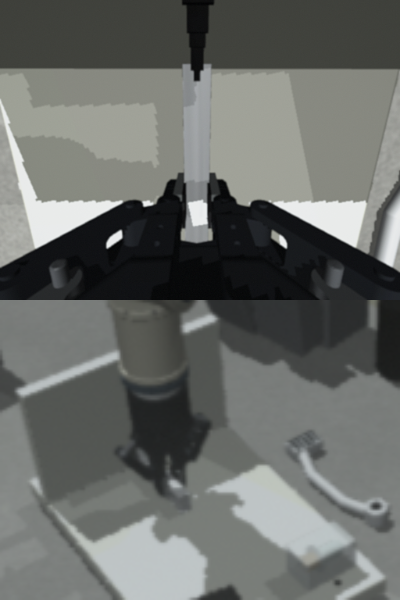

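The wrist picture (top) shows the blade at (197,150) against the panel face, centred and upright. The side crop shows the panel upright with no strain. One small pitch check will show whether the board really fixes the square's angle, or the grip does.

In the tool's units: -0.002 rad / 2 = -0.001.

Call:
move_arm(motion=[[0,-0.0003,0,0,0,0,0.005],[0,-0.0005,0,0,0,0,0.005],[0,-0.0008,0,0,0,0,0.005],[0,-0.001,0,0,0,0,0.005],[0,-0.001,0,0,0,0,0.005]])

```text
clock: 18.55
eef_pos: [534.0, 198.0, 47.0]
tcp_rot: [-3.141, 0.003, 1.363]
contact_force: [-2.4, -13.4, 9.6]
opening: 0.159
grasp_force: 118.2
```

```bash
python3 -c "
from pan import *
m,w,s=report(4);panel(w)"
```

```text
t 18.75 pos [533.94 198.04  46.94] rot [3.1421e+00 2.6000e-03 1.3633e+00]
F shelf x,y,z 1.68 -12.85 10.26 sd [0.21 0.39 0.47] T shelf -1.929 -0.25 -0.027 sd [0.033 0.025 0.016]
panel y=ax+bz+c [-6.000000e-04 -2.200000e-03  1.908093e+02] 0.1 17088
board 50866 [ 0.0011  0.0004 -0.2402]
```

A 2 mrad tool tilt changed neither the lean (0.002, the same offset as before) nor the moment, so the square sits on the board and panel and not just as gripped. It has been pressed at about 12 N on the board and 8–13 N on the panel for over 2 s. Now I back straight off the panel, then lift.

In the tool's units: -0.08 m / 0.6 = -0.1333, -0.002 m / 0.6 = -0.0033, 0.002 rad / 2 = 0.001.

Call:
move_arm(motion=[[0,0,0,-0.0033,0,0,0.005],[0,0.0005,0,-0.0083,0,-0.0005,0.005],[0,0.001,0,-0.0167,0,-0.001,0.005],[0,0.001,0,-0.03,0,-0.0017,0.005],[0,0.001,0,-0.0433,0,-0.005,0.005],[0,0.001,0,-0.05,0,-0.0333,0.005],[0,0.001,0,-0.05,0,-0.0833,0.005],[0,0.001,0,-0.05,0,-0.1333,0.005]])

```text
clock: 19.75
eef_pos: [528.2, 170.2, 128.7]
tcp_rot: [3.141, -0.002, 1.362]
contact_force: [0.8, 0.2, -1.5]
opening: 0.16
grasp_force: 117.4
```

Run:
```python
from pan import *
m,w,s=report(4);panel(w)
rgb,d,K,T=w
P=cloud(d,K,T); e=m[:3]; Rt=R.from_euler('xyz',s['tcp_rot']).as_matrix(); L=(P-e)@Rt
mm=(d>0)&(abs(L[...,1])<7)&(L[...,0]>15)&(L[...,0]<55)&(L[...,2]>-30)&(L[...,2]<-12); Q=L[mm]
A=np.c_[Q[:,0],Q[:,1],np.ones(len(Q))];print('stock top in tool',len(Q),np.linalg.lstsq(A,Q[:,2],rcond=None)[0],Q[:,1].mean())
mm=(d>0)&(abs(L[...,1])<10)&(L[...,0]>55)&(L[...,0]<100)&(L[...,2]>-30)&(L[...,2]<-12);print('heel x',np.percentile(L[mm][:,0],99.5) if mm.any() else None)
r=R.from_matrix(Rt)
print('to pre-place',r.inv().apply(np.array([561.8,-332.7,165])-e),'turn',(r.inv()*R.from_euler('xyz',[np.pi,0,np.pi/2+.138])).as_rotvec())
```

```text
t 19.95 pos [529.72 170.74 130.15] rot [3.1375 6.2788 1.3626]
F shelf x,y,z 0.4 0.34 -1.41 sd [0.63 0.18 1.56] T shelf -0.048 0.0 0.016 sd [0.017 0.054 0.018]
panel y=ax+bz+c [-5.000000e-04 -2.200000e-03  1.907889e+02] 0.17 20925
board 36332 [ 0.0011  0.0003 -0.2111]
stock top in tool 2286 [-1.45212899e-03 -1.24362965e-04 -1.99525437e+01] -0.4051311013430569
heel x 80.47650188107865
to pre-place [-485.83953961  135.48269439  -36.06355212] turn [ 0.00215802 -0.00264353 -0.34614862]
```

The panel stays put after release, with no change in lean. Now I carry the square back to the mat.

In the tool's units: -0.4 m / 0.6 = -0.6667, -0.348 m / 0.6 = -0.58, -0.285 rad / 2 = -0.1425.

Call:
move_arm(motion=[[0,0,-0.0075,-0.0333,0.01,-0.025,0.005],[0,0,-0.0225,-0.1083,0.03,-0.05,0.005],[0,0,-0.0425,-0.2,0.0567,-0.06,0.005],[0,0,-0.0625,-0.295,0.0833,-0.06,0.005],[0,0,-0.0825,-0.39,0.1083,-0.06,0.005],[0,0,-0.1025,-0.485,0.135,-0.06,0.005],[0,0,-0.1225,-0.58,0.1617,-0.06,0.005],[0,0,-0.1425,-0.6667,0.1867,-0.06,0.005]])

```text
clock: 20.95
eef_pos: [554.2, -246.1, 160.8]
tcp_rot: [-3.141, -0.003, 1.649]
contact_force: [0.6, 0.3, -1.2]
opening: 0.162
grasp_force: 117.4
```

```bash
cat > tgt.py <<'E'
from look import *
def tgt(z):
    m,w,s=report(3); e=m[:3]; r=R.from_euler('xyz',s['tcp_rot'])
    print('shift',r.inv().apply(np.array([561.8,-332.7,z])-e).round(2),'turn',(r.inv()*R.from_euler('xyz',[np.pi,0,np.pi/2+.138])).as_rotvec().round(4))
E
python3 -c "
from tgt import *
tgt(165)"
```

```text
t 21.1 pos [ 554.67 -249.21  160.86] rot [3.1417 4.1882 1.6465]
F shelf x,y,z 0.72 -1.15 -1.08 sd [0.63 3.1  0.61] T shelf -0.13 -0.052 -0.009 sd [0.113 0.039 0.022]
shift [-83.78   0.95  -4.35] turn [-0.0008 -0.0024 -0.0643]
```

In the tool's units: 0.135 m / 0.6 = 0.225, 0.13 m / 0.6 = 0.2167, -0.062 rad / 2 = -0.031.

Call:
move_arm(motion=[[0,-0.0005,-0.01,-0.0417,0,0,0.005],[0,-0.001,-0.0225,-0.1,0,0,0.005],[0,-0.001,-0.031,-0.1333,0.0017,0.0083,0.005],[0,-0.001,-0.031,-0.1367,0.0017,0.05,0.005],[0,-0.001,-0.031,-0.1367,0.0017,0.1167,0.005],[0,-0.001,-0.031,-0.1367,0.0017,0.1833,0.005],[0,-0.001,-0.031,-0.1367,0.0017,0.2167,0.005],[0,-0.001,-0.031,-0.1367,0.0017,0.225,0.005]])

```text
clock: 22.1
eef_pos: [561.8, -324.5, 25.5]
tcp_rot: [-3.14, -0.002, 1.71]
contact_force: [-1.0, -0.1, -1.2]
opening: 0.158
grasp_force: 117.4
```

```bash
python3 -c "
from tgt import *
sensors.sense();grab('wrist');grab('wrist');grab('wrist')
tgt(10.8)"
```

```text
t 22.4 pos [ 563.36 -326.03   28.24] rot [3.1393e+00 1.4000e-03 1.7098e+00]
F shelf x,y,z 0.19 -0.47 -1.28 sd [0.37 0.84 0.12] T shelf -0.033 -0.025 0.02 sd [0.039 0.039 0.024]
shift [-6.37 -2.51 17.45] turn [0.0024 0.0015 0.0009]
```

In the tool's units: 0.0155 m / 0.6 = 0.0258, -0.002 m / 0.6 = -0.0033, 0.002 rad / 2 = 0.001.

Call:
move_arm(motion=[[0.0005,0.0005,0,-0.005,-0.0017,0.0033,0.005],[0.001,0.0008,0,-0.01,-0.0033,0.01,0.005],[0.001,0.0008,0,-0.0108,-0.0042,0.0167,0.005],[0.001,0.0008,0,-0.0108,-0.0042,0.0208,0.005],[0.001,0.0008,0,-0.0108,-0.0042,0.0242,0.005],[0.001,0.0008,0,-0.0108,-0.0042,0.0258,0.005],[0.001,0.0008,0,-0.0108,-0.0042,0.0258,0.005]])

```text
clock: 23.28
eef_pos: [560.9, -332.3, 11.3]
tcp_rot: [-3.14, -0.001, 1.71]
contact_force: [-0.1, -0.7, -1.0]
opening: 0.157
grasp_force: 117.4
```

```bash
python3 -c "
from tgt import *
tgt(10.8)"
```

```text
t 23.425 pos [ 560.95 -332.36   11.41] rot [3.1429 6.2819 1.7099]
F shelf x,y,z -0.1 0.48 -1.87 sd [0.48 0.47 0.3 ] T shelf -0.076 -0.05 -0.019 sd [0.039 0.024 0.011]
shift [-0.45  0.79  0.6 ] turn [-0.0012 -0.0013  0.0011]
```

In the tool's units: 0.0008 m / 0.6 = 0.0013, 0.0006 m / 0.6 = 0.001.

Call:
move_arm(motion=[[0,0,0,0,0,0.0003,0.005],[0,0,0,0,0,0.0007,0.005],[0,0,0,0,0,0.001,0.005],[0,0,0,0,0,0.0013,0.005],[0,0,0,0,0,0.0013,0.005]])

```text
clock: 24.05
eef_pos: [560.9, -332.4, 10.9]
tcp_rot: [-3.14, -0.001, 1.71]
contact_force: [-0.6, 1.4, 5.2]
opening: 0.159
grasp_force: 118.2
```

Call:
move_arm(motion=[[0,0,0,0,0,-0.0003,0.005],[0,0,0,0,0,-0.0003,0.012],[0,0,0,0,0,-0.0003,0.02],[0,0,0,0,0,-0.0003,0.03],[0,0,0,0,0,-0.0003,0.04],[0,0,0,0,0,-0.0003,0.05],[0,0,0,0,0,-0.0003,0.05]], grip_force=20)

```text
clock: 24.92
eef_pos: [560.8, -332.4, 10.7]
tcp_rot: [-3.14, -0.001, 1.71]
contact_force: [0.1, -0.3, -0.3]
opening: 0.585
grasp_force: 0.0
```

In the tool's units: -0.22 m / 0.6 = -0.3667, -0.21 m / 0.6 = -0.35.

Call:
move_arm(motion=[[0,0,0,0,0,-0.0167,0.05],[0,0,0,0,0,-0.05,0.05],[0,0,0,0,0,-0.1167,0.05],[0,0,0,0,0,-0.2,0.05],[0,0,0,0,0,-0.2833,0.05],[0,0,0,0,0,-0.35,0.05],[0,0,0,0,0,-0.3667,0.05],[0,0,0,0,0,-0.3667,0.05]])

```text
clock: 25.92
eef_pos: [561.4, -332.7, 232.0]
tcp_rot: [3.141, -0.0, 1.71]
contact_force: [-0.4, 0.0, -0.3]
opening: 0.586
grasp_force: 0.0
```

Run:
```python
from look import *
m,w,s=report(3); rgb,d,K,T=w; P=cloud(d,K,T)
M=(d>0)&(np.hypot(P[...,0]-558,P[...,1]+310)<90)
Q=P[M&(abs(P[...,2]-32)<3)];print('top',len(Q),Q.mean(0),cv2.minAreaRect(Q[:,:2].astype(np.float32)))
Q=P[M&(P[...,2]>50)&(P[...,2]<160)];print('blade',Q.mean(0),cv2.minAreaRect(Q[:,:2].astype(np.float32)))
a=grab('scene');b=grab('side');save('end',np.vstack([cv2.resize(a[0],(400,300)),cv2.resize(b[0],(400,300))]))
```

```text
t 26.075 pos [ 560.58 -332.26  229.84] rot [3.1442 6.2809 1.7098]
F shelf x,y,z 0.74 0.12 -0.67 sd [0.62 0.26 0.7 ] T shelf 0.012 -0.001 0.018 sd [0.02  0.021 0.021]
top 1075 [ 556.77955737 -311.80708078   31.84587976] ((556.474609375, -311.41058349609375), (15.416234970092773, 118.32008361816406), 8.30254077911377)
blade [ 549.90028283 -262.55837057  153.76061744] ((549.921875, -262.6265869140625), (2.409489154815674, 21.346988677978516), 7.92750358581543)
```

View pics/end.png

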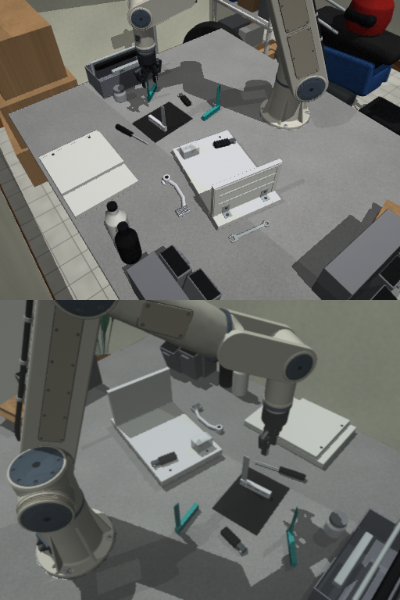

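The square stands upright on the mat (scene (155,120), side (255,485)), about 2 mm from where it started. The panel is upright, and the footpegs, bulb case, pedal, wrench and screwdriver look unmoved. The robot is clear of everything, so I'm handing in.

```bash
python3 -c "
from rig import order
print(order.sign_off())"
```

```text
the job is handed in; nothing more can be done
None
```

The job is handed in at about 26 s: the panel was pushed square (camera reads 0.002 rad of lean, near its error), held over 1 s at about 12 N on the board and an estimated 8–13 N on the panel, and the square stands back on the mat about 2 mm from its start, with nothing else seen to have moved.

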